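# Lay the slide box down in its carrying tray

## Robot

A 6-joint arm with a two-finger parallel gripper is mounted at the origin on a cart in front of the work surface, level with it; the furniture and walls round the work are solid. World frame = base frame: x ahead of the robot, y to its left, z up, the work surface at z = 0. Lengths are in m, angles in rad, forces in N, time in s.
With the tool pointing down it reaches from about 0.25 to 0.775 m from the base axis. Payload 4 kg.
Tool frame: the origin (TCP) lies at the very end of the fingers, on their centre line; the grasp point (between the pads) lies 19 mm behind it; z points along the fingers, y is the line along which they close (so a half turn about z gives the same grasp; the last joint's range is limited). The gripper opens to 94 mm and grips with 3 to 60 N. Pads are 16 mm wide; open, the fingers measure 119 mm over their backs; the gripper's body (75 mm by 177 mm) begins 78 mm behind the grasp point.
Start: joints at [-1.445, 0.087, 1.371, -0, 1.684, -0.103], TCP at [0.125, -0.536, 0.175] pointing down, gripper open.
Joint ranges: [-3.1, 3.1], [-0.76, 2.03], [0.27, 2.55], [-1.08, 4.22], [0.17, 2.65], [-2.57, 2.57]. Speed limits (rad/s): [2.79, 2.79, 3.14, 3.14, 3.14, 3.14].

## Interface

Orientations are given as [roll, pitch, yaw] about the fixed x, y, z axes, in that order (R = Rz(yaw) Ry(pitch) Rx(roll)).
In Python, from bench import robot gives the robot as it stands. The module is installed in compiled form; this text tells all that it offers.
- The arm moves only by the tool move_arm, never from a script. Its argument "deltas" is one flat list of numbers, 7 for each row, row after row: the turn, a rotation vector about the tool's x, y, z in rad, then the shift along the tool's x, y, z in cm, then the closure, from -1 (fully open) to 1 (shut). A call has 1 to 8 rows; each row is the pose to reach, as a shift and turn from the pose commanded when the call began, along the tool's axes at that moment; what a row does not reach only later rows make up. A row lasts 1/10 s, in which the tool goes at most 50 mm and 8.59 degrees, less where a joint would pass 70% of its speed; a pose out of reach is approached as far as the arm can. A call with a gripper value outside its range is refused whole. The fingers move at their own pace and stop on an object; the grip force is fixed at half the most. Time passes only in rows, so rows that repeat a pose let the fingers close. It gives the time, the measured TCP pose, the force, the opening and the grip force at its end, in the units of the state.
- robot.get_obs(): the state, without advancing time (a new reading comes with each control period).
- robot.snapshot(name): name is "side" or "top"; returns a dict with "image" (400x640x3 uint8, red, green, blue), "depth" (400x640 float32, m along the optical axis (not along the pixel's ray), 0 where there is no reading), "fov_y" (degrees; the focal length in pixels is half the picture's height over the tangent of half this angle, whatever the lens; pixels are square), "cx", "cy" (the principal point, pixels), "D" ([k1, k2, p1, p2, k3] as OpenCV has them; the pictures are not rectified), "origin" and "orientation" of the camera in the world. Camera axes: x right, y up, looking along -z (the intrinsics and any distortion apply to the point x, -y, -z); pixel columns grow to the right and rows downward; lengths in m; the calibration is good to about 2 mm. A picture is of the moment at which its call begins.
- robot.close_job(): hands the job in; it is judged then, once.
The state is a dict: "time": time; "joint_positions": joint angles; "qvel": joint speeds; "joint_torque": joint torques, N m; "tool_pos": TCP position; "ee_rot": TCP orientation; "wrist_force": force on the tool from outside, world axes, zero at the start; "wrist_torque": the same for the moment, N m; "width": finger opening in m; "finger_force": force on a finger pad.
Only numpy, scipy, OpenCV 4.12 (cv2) and the standard library are available. Lean on these libraries where they do the work, as an engineer would, in place of code of your own. Each camera call takes 0.05 s, during which the arm holds its last target. There are 200 camera calls.

## Task

The blue slide box has been left standing on its side at one end of the low grey carrying tray. Tip it over with a push of the fingertips so that it lies flat in the tray with its lid up, then gently push it along the tray until it is fully home against the green-rimmed end. Only push it: do not grip or lift it, and leave the two vials and the dropper bottle beside the tray standing where they are.

Things in the scene. Friction and masses are not known exactly. Their poses are not given: they have to be found in the camera images.
- tray: Grey plastic tray, fixed. Origin: centre of its underside, on the worktop. Outside 188 mm along its x, 112 mm along y; inside 180 x 104 mm; floor 4 mm thick; walls 4 mm thick, tops 14 mm above the worktop. Its +x end wall has a green rim (inner face at tray x = +90 mm), the other three rims are white. The slide box stands near the -x end; its side walls guide the lying box with 6 mm of play on either side.
- box_centre (a point): Middle (in all three directions) of the dark blue slide box: 92 mm along its x, 100 along y, 35 thick along z; z points out of the lid (the face with the pale label). At the start it stands on a 92 x 35 mm side on the tray's floor, 100 mm tall, lid face turned to the white-rimmed -x end wall and 8 to 17 mm from it, underside to the green end. Pushed near its top towards the green end, it topples.
- blue_vial_centre (a point): Centre, half-way up, of a glass sample vial with a blue cap, 24 mm in diameter, 54 mm tall, standing loose beside the tray; leave it alone.
- red_vial_centre (a point): Centre, half-way up, of a glass sample vial with a red cap, 24 mm in diameter, 54 mm tall, standing loose beside the tray; leave it alone.
- dropper_centre (a point): Centre, half-way up, of a brown glass dropper bottle with a black cap, 36 mm in diameter, 94 mm tall, standing loose beside the tray; leave it alone.
- slide_box: The same slide box, origin at the centre of its underside. Loose, shut (the lid does not open), about 0.16 kg. It topples about its lower edge once leaned some 19 degrees, lands on its underside and then lies with z up, its 100 mm length along the tray, its top 39 mm above the worktop, its far end some 25 to 40 mm short of the green end wall.

How it is judged:
On the way, in this order (a step that is already met when the one before it is completed fails the run):
1. the slide box lies flat in the tray, lid up (angle between box_centre's own z axis and vertical below 0.08 rad and height (world z) of box_centre below 0.027 m and y of box_centre in the frame of tray between -0.012 and 0.012 m and x of box_centre in the frame of tray between -0.06 and 0.045 m), for 0.2 s.
2. it has been pushed home against the green end (all of step 1 and x of box_centre in the frame of tray above 0.034 m), for 0.2 s.
At the end, for the whole second after the job is handed in: The slide box lies at rest, flat (within 0.08 rad) on the tray's floor between its walls, lid up, its end within 6 mm of the green end wall; the two vials and the dropper bottle stand within 2 cm of where they were (all of step 2 and linear speed of slide_box below 0.01 m/s and angle between each of blue_vial_centre, red_vial_centre, dropper_centre's own z axis and vertical below 0.3 rad and distance of each of blue_vial_centre, red_vial_centre, dropper_centre from where it was at the start of the episode below 0.02 m); the robot touches nothing.
It fails at once if the slide box is lifted off the tray (height (world z) of box_centre above 0.075 m).
It fails at once if the slide box is squeezed or rammed with more than 40 N (contact force between the fingers and slide_box above 40 N).
It fails at once if the blue-capped vial is shifted more than 2 cm or tipped (distance of blue_vial_centre from where it was at the start of the episode above 0.02 m or angle between blue_vial_centre's own z axis and vertical above 0.3 rad).
It fails at once if the red-capped vial is shifted more than 2 cm or tipped (distance of red_vial_centre from where it was at the start of the episode above 0.02 m or angle between red_vial_centre's own z axis and vertical above 0.3 rad).
It fails at once if the dropper bottle is shifted more than 2 cm or tipped (distance of dropper_centre from where it was at the start of the episode above 0.02 m or angle between dropper_centre's own z axis and vertical above 0.3 rad).
It also fails if it takes over 38 s, if anything falls off the work surface, if the arm or the gripper's body presses on something with over 40 N, if the wrist force passes 120 N, or if a joint passes its speed limit or range.

## Working session

There is one attempt and no reset: what is moved stays moved. The work goes in short steps, Python scripts to look and compute and a tool call to move; the robot and the scene stay as the last step left them, time stands still between calls to the robot, and variables do not carry over. Pictures are saved under pics/ and viewed, at most 10 in all, crops included, and the job is handed in when it is done.

Besides the shell and the picture viewer there is one more tool, called after "Request:" by a JSON object that holds its "api" and its "payload". move_arm: Moves the arm, as the interface text tells. Its arguments: {"type":"object","properties":{"deltas":{"type":"array","items":{"type":"number"}}},"required":["deltas"]}

```bash
mkdir -p pics
cat > h.py <<'E'
import numpy as np, cv2
from bench import robot
from scipy.spatial.transform import Rotation as R
def Rm(o):
    o=np.array(o,float)
    if o.shape==(3,3): return o
    return R.from_euler('xyz',o).as_matrix() if o.size==3 else R.from_quat(o).as_matrix()
def cloud(s):
    h,w=s['depth'].shape; f=h/2/np.tan(np.radians(s['fov_y'])/2)
    K=np.array([[f,0,s['cx']],[0,f,s['cy']],[0,0,1]])
    u,v=np.meshgrid(np.arange(w),np.arange(h))
    p=cv2.undistortPoints(np.stack([u,v],-1).reshape(-1,1,2).astype(np.float64),K,np.array(s['D'],float)).reshape(h,w,2)
    d=s['depth'][...,None]
    c=np.concatenate([p[...,:1],-p[...,1:],-np.ones((h,w,1))],-1)
    return (c*d)@Rm(s['orientation']).T+np.array(s['origin'])
E
python3 - <<'E'
from h import *
ims=[]
for n in('top','side'):
    s=robot.snapshot(n); np.save(f'pics/{n}.npy',s,allow_pickle=True)
    cv2.imwrite(f'pics/{n}0.png',s['image'][...,::-1])
    print(n,s['fov_y'],s['origin'],s['orientation'],s['D'])
o=robot.get_obs();print({k:np.round(o[k],3) for k in('time','tool_pos','ee_rot','width','wrist_force')})
E
```

```text
top 49.21019308677177 [0.40862257 0.04591827 0.90589824] [ 0.20080101  0.00446105 -1.66277146] [-0.02375643  0.          0.          0.          0.        ]
side 47.33811009007265 [0.48488829 0.72487074 0.52099752] [ 1.00407654e+00  5.50427969e-04 -3.01130300e+00] [-0.0280087  0.         0.         0.         0.       ]
{'time': np.float64(0.1), 'tool_pos': array([ 0.125, -0.535,  0.174]), 'ee_rot': array([-3.14 , -0.   ,  0.229]), 'width': np.float64(0.094), 'wrist_force': array([0.852, 0.636, 0.597])}
```

View pics/top0.png

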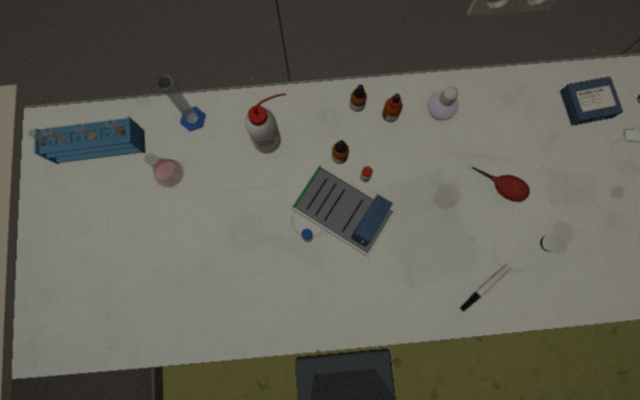

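View pics/side0.png

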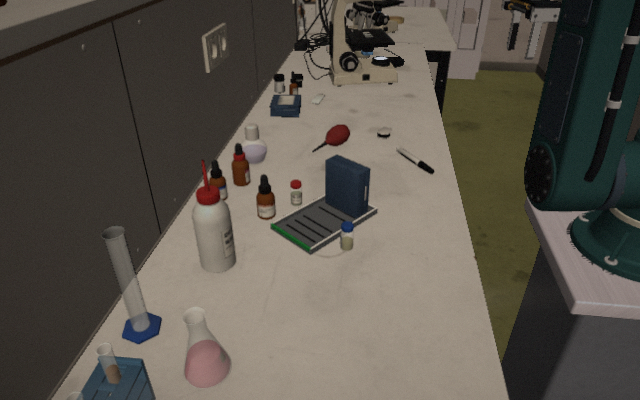

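The top view shows the tray spanning about (293–392, 168–253), with its green end from (320,168) to (293,208). The box stands at (372,220), the red vial at (367,173), the blue vial at (307,235) and the dropper at (341,150). The side view agrees: box at (347,185), blue vial at (347,236), red vial at (296,192), dropper at (265,197).

```bash
python3 - <<'E'
from h import *
def ray(s,uv,z):
    h,w=s['depth'].shape; f=h/2/np.tan(np.radians(s['fov_y'])/2)
    K=np.array([[f,0,s['cx']],[0,f,s['cy']],[0,0,1]])
    p=cv2.undistortPoints(np.array(uv,float).reshape(-1,1,2),K,np.array(s['D'],float)).reshape(-1,2)
    d=np.c_[p[:,0],-p[:,1],-np.ones(len(p))]@Rm(s['orientation']).T
    o=np.array(s['origin']); return o+d*((z-o[2])/d[:,2])[:,None]
T,S=[np.load(f'pics/{n}.npy',allow_pickle=True).item() for n in('top','side')]
for n,s,roi in(('top',T,(130,262,280,405)),('side',S,(140,260,250,385))):
    C=cloud(s); hsv=cv2.cvtColor(s['image'],cv2.COLOR_RGB2HSV)
    m=np.zeros(C.shape[:2],bool); m[roi[0]:roi[1],roi[2]:roi[3]]=True; m&=s['depth']>0
    H,Sa,V=[hsv[...,i].astype(int) for i in range(3)]
    print(n,'table z',np.median(C[...,2][m&(V>120)&(Sa<40)]))
    blue=m&(H>95)&(H<125)&(Sa>90)
    k,l,st,ce=cv2.connectedComponentsWithStats(blue.astype(np.uint8))
    for i in range(1,k):
        if st[i,4]<25: continue
        P=C[l==i]; t=P[P[:,2]>np.percentile(P[:,2],90)-.012]
        print(' blue',ce[i].round(),st[i,4],'ztop',np.percentile(P[:,2],95).round(4),'top rect',np.array(cv2.minAreaRect((t[:,:2]*1000).astype(np.float32)),dtype=object))
        rc=cv2.boxPoints(cv2.minAreaRect((t[:,:2]*1000).astype(np.float32)));print(rc.round())
    for nm,mm in(('red',m&((H<6)|(H>174))&(Sa>150)&(V>90)),('green',m&(H>45)&(H<85)&(Sa>100)),('brown',m&(H>4)&(H<16)&(Sa>120)&(V<130)),('black',m&(V<38)),('greyfloor',m&(V>60)&(V<115)&(Sa<40))):
        mm=cv2.morphologyEx(mm.astype(np.uint8),cv2.MORPH_CLOSE,np.ones((3,3)))
        k,l,st,ce=cv2.connectedComponentsWithStats(mm)
        for i in range(1,k):
            if st[i,4]<25: continue
            P=C[(l==i)&m]
            vv,uu=np.nonzero(l==i)
            print('',nm,ce[i].round(),st[i,4],'xyz med',np.median(P,0).round(3),'z5-95',np.percentile(P[:,2],[5,95]).round(3))
            if nm=='green':
                r=ray(s,np.c_[uu,vv],.014)[:,:2]*1000; print(cv2.minAreaRect(r.astype(np.float32)))
            if nm=='greyfloor' and st[i,4]>300:
                r=ray(s,np.c_[uu,vv],.008)[:,:2]*1000; print(cv2.minAreaRect(r.astype(np.float32)),cv2.boxPoints(cv2.minAreaRect(r.astype(np.float32))).round())
    q=m&(C[...,2]>.009)&(C[...,2]<.02); print(' rimpts',q.sum(),cv2.minAreaRect((C[q][:,:2]*1000).astype(np.float32)))
E
python3 - <<'E'
import cv2
i=cv2.imread('pics/top0.png')[130:265,270:420];j=cv2.imread('pics/side0.png')[140:260,240:390]
a=cv2.resize(i,None,fx=2.6,fy=4*.65,interpolation=2);b=cv2.resize(j,(a.shape[1],int(120*2.6)),interpolation=2)
b=cv2.copyMakeBorder(b,0,a.shape[0]-b.shape[0],0,0,0)
cv2.imwrite('pics/crop.png',cv2.hconcat([a,b]))
E
```

```text
top table z -0.0006204915345199291
 blue [372. 220.] 679 ztop 0.1055 top rect [(531.71728515625, -57.18179702758789)
 (31.589590072631836, 84.16259765625) 52.75096130371094]
[[489. -44.]
 [556. -95.]
 [575. -70.]
 [508. -19.]]
 blue [306. 234.] 78 ztop 0.055 top rect [(520.580078125, 69.52587890625) (17.72151756286621, 18.022724151611328)
 85.19062042236328]
[[511.  61.]
 [529.  60.]
 [530.  78.]
 [512.  79.]]
 red [367. 171.] 60 xyz med [ 0.636 -0.063  0.053] z5-95 [0.051 0.055]
 green [306. 187.] 75 xyz med [0.626 0.061 0.012] z5-95 [0.006 0.015]
((624.4456176757812, 62.270294189453125), (3.5261666774749756, 99.9212646484375), 52.492374420166016)
 brown [340. 153.] 140 xyz med [ 0.678 -0.012  0.05 ] z5-95 [0.035 0.068]
 black [341. 147.] 100 xyz med [ 0.683 -0.014  0.072] z5-95 [0.062 0.093]
 greyfloor [338. 208.] 3612 xyz med [0.577 0.003 0.004] z5-95 [0.001 0.012]
((572.9508666992188, -12.884109497070312), (184.919921875, 126.25675964355469), 53.450584411621094) [[ 467.  -50.]
 [ 569. -125.]
 [ 679.   24.]
 [ 577.   99.]]
 greyfloor [364. 179.] 29 xyz med [ 0.628 -0.059  0.015] z
[... 1458 characters left out ...]
 224.] 37 xyz med [0.584 0.008 0.004] z5-95 [0.003 0.006]
 black [309. 228.] 41 xyz med [0.598 0.026 0.004] z5-95 [0.003 0.006]
 black [300. 233.] 40 xyz med [0.613 0.041 0.005] z5-95 [0.003 0.006]
 greyfloor [258. 158.] 107 xyz med [ 0.757 -0.223  0.015] z5-95 [0.003 0.027]
 greyfloor [319. 222.] 2225 xyz med [0.582 0.005 0.005] z5-95 [0.002 0.015]
((549.1845092773438, -82.69573974609375), (384.8788757324219, 173.27359008789062), 77.26301574707031) [[ 422. -251.]
 [ 591. -290.]
 [ 676.   86.]
 [ 507.  124.]]
 greyfloor [285. 238.] 40 xyz med [0.638 0.056 0.001] z5-95 [-0.     0.006]
 rimpts 1062 ((619.980712890625, -114.80859375), (246.89080810546875, 434.7415466308594), 15.903719902038574)
```

View pics/crop.png

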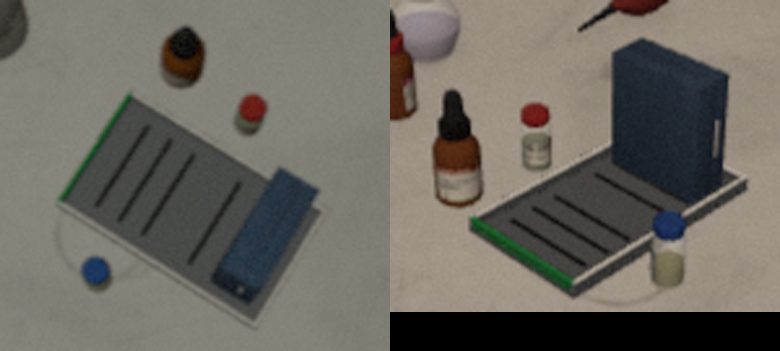

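The crop confirms the layout: the box's label face points to the white end, and both vials and the dropper are clear of the tray's edge. The tray's x axis is at about 52.5°, its centre is near (0.570, -0.008), and the box is at tray x of about -62 mm, as the text implies. I'll move behind the box with the tool's x axis along the tray and the fingers half open.

Request:
{"api": "move_arm", "payload": {"deltas": [0,0,-0.1,5.8,-4.25,0,0,0,0,-0.2,11.6,-8.5,0,0,0,0,-0.3,17.4,-12.7,0,0,0,0,-0.4,23.2,-17,0,0,0,0,-0.5,29,-21.2,0,0,0,0,-0.6,34.8,-25.5,0,0,0,0,-0.687,40.6,-29.7,0,0,0,0,-0.687,46.4,-34,0,0]}}

```text
time: 0.9
tool_pos: [0.3862, -0.2305, 0.1749]
ee_rot: [-3.142, 0.0, 0.917]
wrist_force: [0.6, -0.5, -0.6]
width: 0.0472
finger_force: 0.0
```

```bash
cat > st.py <<'E'
from h import *
o=robot.get_obs(); Rt=Rm(o['ee_rot']); p=np.array(o['tool_pos'])
a=np.radians(52.5); X=np.array([np.cos(a),np.sin(a),0]);Y=np.array([-X[1],X[0],0]); c=np.array([.5695,-.008,0])
print(o['time'],p.round(4),np.round(o['ee_rot'],3),'tray mm',((p-c)@X*1e3).round(1),((p-c)@Y*1e3).round(1),o['width'],np.round(o['wrist_force'],1),'q',np.round(o['joint_positions'],2))
t=c-.115*X+[0,0,.085]; print('to pre (tool cm)',((t-p)@Rt*100).round(2),'yaw err',(a-np.array(o['ee_rot'])[2]).round(3))
E
python3 st.py
```

```text
0.9 [ 0.3862 -0.2305  0.1749] [-3.142  0.     0.917] tray mm -288.1 10.0 0.04721468100010284 [ 0.6 -0.5 -0.6] q [-0.66 -0.14  1.59 -0.    1.69 -0.01]
to pre (tool cm) [17.31  1.01  8.99] yaw err -0.001
```

Request:
{"api": "move_arm", "payload": {"deltas": [0,0,0,4,0.3,0,0,0,0,0,8,0.5,0,0,0,0,0,12,0.8,0,0,0,0,0,15,1,0,0,0,0,0,15.5,1,3,0,0,0,0,15.5,1,6,0,0,0,0,15.5,1,9,0,0,0,0,15.5,1,9,0]}}

```text
time: 1.7
tool_pos: [0.4839, -0.1139, 0.0798]
ee_rot: [-3.131, 0.004, 0.916]
wrist_force: [-0.7, 0.6, -0.9]
width: 0.047
finger_force: 0.0
```

```bash
python3 st.py
python3 - <<'E'
from h import *
a=[robot.snapshot(n)['image'][130:265,250:400] if n=='top' else robot.snapshot(n)['image'][120:255,250:400] for n in('top','side')]
cv2.imwrite('pics/a1.png',cv2.resize(np.hstack(a),None,fx=2.6,fy=2.6)[...,::-1])
E
```

```text
1.7 [ 0.4839 -0.1139  0.0798] [-3.131  0.004  0.916] tray mm -136.1 3.4 0.046974434569164 [-0.7  0.6 -0.9] q [-0.35  0.02  1.63 -0.    1.5   0.31]
to pre (tool cm) [ 2.11  0.34 -0.53] yaw err 0.0
```

View pics/a1.png

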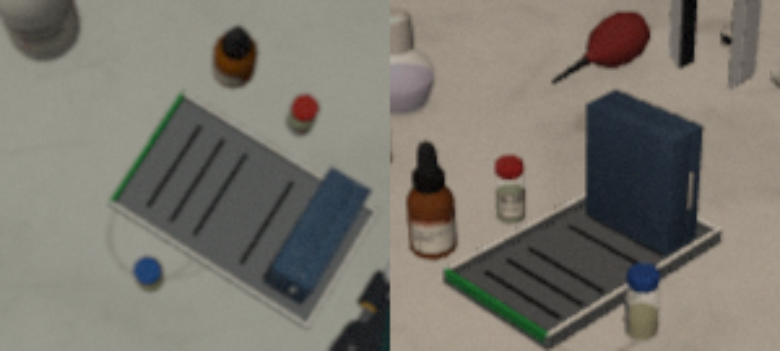

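The gripper is behind the box, upright and clear (fingers at crop (680–740, 0–80)). Now I'll close in and push slowly near the top.

Request:
{"api": "move_arm", "payload": {"deltas": [0,0,0,0.5,0.3,-0.7,0,0,0,0,1,0.3,-0.7,0,0,0,0,1.5,0.3,-0.7,0,0,0,0,2,0.3,-0.7,0,0,0,0,2.5,0.3,-0.7,0,0,0,0,3,0.3,-0.7,0,0,0,0,3.5,0.3,-0.7,0,0,0,0,3.5,0.3,-0.7,0]}}

```text
time: 2.6
tool_pos: [0.5118, -0.089, 0.092]
ee_rot: [-3.141, 0.0, 0.917]
wrist_force: [0.4, -0.8, 0.4]
width: 0.0471
finger_force: 0.0
```

```bash
python3 st.py
```

```text
2.6 [ 0.5118 -0.089   0.092 ] [-3.141  0.     0.917] tray mm -99.4 -3.5 0.0470611537575682 [ 0.4 -0.8  0.4] q [-0.28  0.05  1.57  0.    1.52  0.37]
to pre (tool cm) [-1.56 -0.35  0.7 ] yaw err -0.0
```

Request:
{"api": "move_arm", "payload": {"deltas": [0,0,0,0.4,-0.3,0.5,0,0,0,0,0.8,-0.3,0.5,0,0,0,0,1.2,-0.3,0.5,0,0,0,0,1.6,-0.3,0.5,0,0,0,0,2.0,-0.3,0.5,0,0,0,0,2.4,-0.3,0.5,0,0,0,0,2.8,-0.3,0.5,0,0,0,0,3.2,-0.3,0.5,0]}}

```text
time: 3.4
tool_pos: [0.5289, -0.0622, 0.0872]
ee_rot: [3.141, 0.0, 0.916]
wrist_force: [0.0, -0.1, 0.0]
width: 0.0472
finger_force: 0.0
```

```bash
python3 st.py
python3 - <<'E'
from h import *
a=[robot.snapshot(n)['image'][130:265,250:400] if n=='top' else robot.snapshot(n)['image'][120:255,250:400] for n in('top','side')]
cv2.imwrite('pics/a2.png',cv2.resize(np.hstack(a),None,fx=2.6,fy=2.6)[...,::-1])
E
```

```text
3.4 [ 0.5289 -0.0622  0.0872] [3.141 0.    0.916] tray mm -67.7 -0.8 0.047235575310481635 [ 0.  -0.1  0. ] q [-0.22  0.08  1.55 -0.    1.51  0.43]
to pre (tool cm) [-4.73 -0.07  0.22] yaw err 0.001
```

View pics/a2.png

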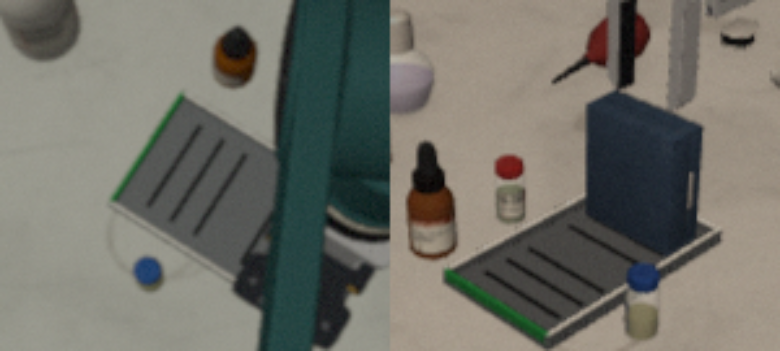

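The fingertips look to be right behind the box's top edge (crop (625,88) and (683,105)), but no force shows yet. I'll check the box pose and the gap by depth.

```bash
cat > bx.py <<'E'
from h import *
a=np.radians(52.5); X=np.array([np.cos(a),np.sin(a),0]);Y=np.array([-X[1],X[0],0]); c=np.array([.5695,-.008,0])
def tr(P): return np.c_[(P-c)@X,(P-c)@Y,P[:,2]]*1e3
def side():
    s=robot.snapshot('side'); C=cloud(s); Q=tr(C.reshape(-1,3)).reshape(C.shape)
    hsv=cv2.cvtColor(s['image'],cv2.COLOR_RGB2HSV); H,Sa=hsv[...,0],hsv[...,1]
    m=(H>95)&(H<125)&(Sa>60)&(s['depth']>0)&(abs(Q[...,1])<65)&(abs(Q[...,0])<130)&(Q[...,2]>6)
    return s,Q,m
if __name__=='__main__':
    s,Q,m=side(); P=Q[m]; print('blue n',len(P),'pct x,y,z 2/50/98\n',np.percentile(P,[2,50,98],axis=0).round(1))
    for z in range(10,110,15):
        q=P[(P[:,2]>=z)&(P[:,2]<z+15)]
        if len(q)>8: print(z,len(q),'x',np.percentile(q[:,0],[3,97]).round(1),'y',np.percentile(q[:,1],[3,97]).round(1))
    f=(Q[...,2]>60)&(Q[...,2]<170)&(abs(Q[...,1])<70)&(abs(Q[...,0])<130)&~m&(s['depth']>0)
    for lo,hi in((80,110),(110,125),(125,140)):
        q=Q[f&(Q[...,2]>lo)&(Q[...,2]<hi)]
        if len(q)>5: print('finger z',lo,len(q),'x',np.percentile(q[:,0],[3,50,97]).round(1),'y',np.percentile(q[:,1],[3,50,97]).round(1))
E
python3 bx.py; python3 st.py
```

```text
blue n 2177 pct x,y,z 2/50/98
 [[-76.  -40.8   8.9]
 [-45.1  10.2  69.6]
 [-40.4  40.7 312.4]]
10 253 x [-73.1 -42.5] y [-39.6  40.3]
25 260 x [-74.1 -42.6] y [-39.4  40.3]
40 246 x [-64.2 -42.5] y [-39.7  40.4]
55 267 x [-74.9 -42.4] y [-39.8  40.6]
70 286 x [-74.4 -42.7] y [-39.2  40.4]
85 296 x [-74.3 -42.3] y [-38.6  40.5]
100 391 x [-73.2 -43.3] y [-39.4  39.8]
finger z 80 85 x [-80.1 -74.5 -42.2] y [-45.6 -20.2  38.8]
finger z 110 33 x [-73.4 -62.3 -56. ] y [-30.6 -25.7  29. ]
finger z 125 148 x [-76.  -60.  -56.1] y [-35.6 -23.7  34.7]
3.55 [ 0.5288 -0.0622  0.0871] [3.142 0.    0.916] tray mm -67.8 -0.7 0.04693662100057317 [0.2 0.3 0.5] q [-0.22  0.08  1.55 -0.    1.51  0.43]
to pre (tool cm) [-4.72 -0.07  0.21] yaw err 0.0
```

Depth places the fingers above the box (x about -60) even though the TCP reading is z = 0.087. I'll measure the fingertip height directly.

Run:
```python
from bx import *
s,Q,m=side(); np.save('pics/s3.npy',s,allow_pickle=True)
f=(Q[...,2]>75)&(Q[...,2]<260)&(abs(Q[...,1])<70)&(abs(Q[...,0]+65)<40)&(s['depth']>0)
print('x by row, near u=470..530')
for v in range(135,176,3):
    us=np.nonzero(f[v])[0]
    print(v,[(int(u),*Q[v,u].round().astype(int),*(s['image'][v,u])) for u in us[::5]][:9])
im=s['image'][100:200,310:420]; cv2.imwrite('pics/a3.png',cv2.resize(im,None,fx=5,fy=5,interpolation=cv2.INTER_NEAREST)[...,::-1])
```

```text
x by row, near u=470..530
135 [(334, np.int64(-58), np.int64(-36), np.int64(155), np.uint8(109), np.uint8(93), np.uint8(89)), (339, np.int64(-60), np.int64(-25), np.int64(158), np.uint8(16), np.uint8(17), np.uint8(18)), (358, np.int64(-56), np.int64(26), np.int64(175), np.uint8(113), np.uint8(106), np.uint8(99)), (363, np.int64(-59), np.int64(35), np.int64(177), np.uint8(107), np.uint8(102), np.uint8(96)), (368, np.int64(-74), np.int64(35), np.int64(172), np.uint8(98), np.uint8(92), np.uint8(86))]
138 [(334, np.int64(-58), np.int64(-36), np.int64(148), np.uint8(112), np.uint8(94), np.uint8(92)), (339, np.int64(-63), np.int64(-27), np.int64(149), np.uint8(19), np.uint8(17), np.uint8(20)), (358, np.int64(-58), np.int64(25), np.int64(168), np.uint8(121), np.uint8(113), np.uint8(106)), (363, np.int64(-61), np.int64(34), np.int64(170), np.uint8(105), np.uint8(101), np.uint8(95)), (368, np.int64(-73), np.int64(35), np.int64(167), np.uint8(121), np.uint8(115), np.uint8(110))]
141 [(334, np.int64(-58), np.int64(-35), np.int64(142), np.uint8(106), np.uint8(93), np.uint8(88)), (339, np.int64(-
[... 6361 characters left out ...]
p.int64(80), np.uint8(34), np.uint8(39), np.uint8(48)), (339, np.int64(-44), np.int64(-8), np.int64(86), np.uint8(33), np.uint8(41), np.uint8(49)), (344, np.int64(-44), np.int64(5), np.int64(91), np.uint8(36), np.uint8(43), np.uint8(53)), (349, np.int64(-45), np.int64(17), np.int64(95), np.uint8(36), np.uint8(45), np.uint8(55)), (354, np.int64(-46), np.int64(29), np.int64(100), np.uint8(39), np.uint8(45), np.uint8(57)), (359, np.int64(-47), np.int64(40), np.int64(103), np.uint8(39), np.uint8(46), np.uint8(59)), (364, np.int64(-61), np.int64(41), np.int64(98), np.uint8(33), np.uint8(41), np.uint8(48)), (369, np.int64(-77), np.int64(40), np.int64(92), np.uint8(42), np.uint8(47), np.uint8(55))]
```

View pics/a3.png

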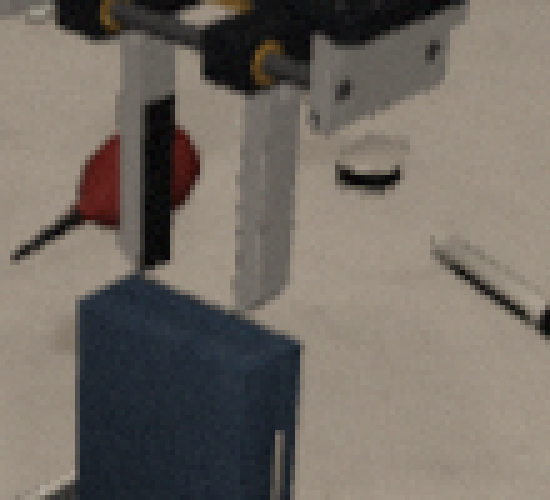

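The zoom shows both fingertips (near (145,268) and (240,308)) hovering above the box's top face at about z = 0.118. The reported TCP height is therefore about 31 mm too low, and I'll go by the camera's heights. I'll back off and go down with that correction.

Request:
{"api": "move_arm", "payload": {"deltas": [0,0,0,-2.5,0,0,0,0,0,0,-5,0,0,0,0,0,0,-5,0,0,0,0,0,0,-5,0,0,0,0,0,0,-5,0,1,0,0,0,0,-5,0,2,0,0,0,0,-5,0,3,0,0,0,0,-5,0,3,0]}}

```text
time: 4.4
tool_pos: [0.4966, -0.1011, 0.0543]
ee_rot: [-3.137, 0.002, 0.916]
wrist_force: [-1.0, 0.4, -0.3]
width: 0.0469
finger_force: 0.0
```

```bash
cat > tip.py <<'E'
from bx import *
def tip():
    o=robot.get_obs(); p=tr(np.array(o['tool_pos'])[None])[0]
    s,Q,m=side()
    f=(Q[...,2]>22)&(Q[...,2]<240)&(abs(Q[...,1]-p[1])<60)&(abs(Q[...,0]-p[0])<14)&(s['depth']>0)&~m
    k,l,st,ce=cv2.connectedComponentsWithStats(f.astype(np.uint8))
    print('reported',p.round(1),o['time'])
    for i in range(1,k):
        if st[i,4]>25:
            P=Q[l==i]; print('comp',ce[i].round(),st[i,4],'zmin',np.percentile(P[:,2],[1,3]).round(1),'x',np.percentile(P[:,0],[5,95]).round(),'y',np.percentile(P[:,1],[5,95]).round())
if __name__=='__main__': tip()
E
python3 tip.py; python3 bx.py
```

```text
reported [-118.2    1.2   54.3] 4.4
comp [390. 101.] 133 zmin [223.1 223.5] x [-130. -106.] y [39. 59.]
comp [359. 110.] 43 zmin [182.8 184.6] x [-129. -105.] y [-26. -23.]
comp [356. 138.] 414 zmin [86.9 89.5] x [-124. -106.] y [-34. -23.]
comp [387. 120.] 28 zmin [187.6 188.3] x [-118. -105.] y [45. 47.]
comp [379. 147.] 399 zmin [89.5 92.8] x [-124. -106.] y [25. 37.]
blue n 2157 pct x,y,z 2/50/98
 [[-92.8 -41.1   8.4]
 [-45.2   9.9  68.6]
 [-42.4  40.6 224.1]]
10 263 x [-75.  -42.8] y [-39.6  40.3]
25 257 x [-74.4 -42.5] y [-38.8  40.3]
40 250 x [-63.2 -42.5] y [-39.6  40.2]
55 264 x [-75.  -42.7] y [-39.7  40.4]
70 284 x [-73.  -42.6] y [-39.4  40.5]
85 302 x [-74.6 -42.7] y [-39.9  40.7]
100 388 x [-73.6 -43. ] y [-39.2  39.9]
finger z 80 258 x [-124.9 -108.3  -43.3] y [-44.5 -22.7  36.3]
finger z 110 130 x [-124.8 -110.1 -106.4] y [-33.8  24.1  35.8]
finger z 125 139 x [-123.7 -110.1 -106.6] y [-35.4  24.9  36.4]
```

The tips are now confirmed at z of about 87 mm, 30 mm behind the lid face. I'll push.

Request:
{"api": "move_arm", "payload": {"deltas": [0,0,0,0.5,0,0,0,0,0,0,1.0,0,0,0,0,0,0,1.5,0,0,0,0,0,0,2,0,0,0,0,0,0,2.4,0,0,0,0,0,0,2.8,0,0,0,0,0,0,3.2,0,0,0,0,0,0,3.6,0,0,0]}}

```text
time: 5.3
tool_pos: [0.5203, -0.0734, 0.0572]
ee_rot: [3.141, 0.0, 0.916]
wrist_force: [-0.0, 0.2, -0.1]
width: 0.0467
finger_force: 0.2
```

Request:
{"api": "move_arm", "payload": {"deltas": [0,0,0,0.4,0,0,0,0,0,0,0.8,0,0,0,0,0,0,1.2,0,0,0,0,0,0,1.6,0,0,0,0,0,0,2,0,0,0,0,0,0,2,0,0,0,0,0,0,2,0,0,0,0,0,0,2,0,0,0]}}

```text
time: 6.1
tool_pos: [0.5322, -0.0577, 0.0571]
ee_rot: [-3.142, 0.0, 0.916]
wrist_force: [-0.4, 0.6, -0.0]
width: 0.0469
finger_force: 0.0
```

```bash
python3 bx.py; python3 st.py
```

```text
blue n 1413 pct x,y,z 2/50/98
 [[-49.7 -38.7  15.9]
 [ 34.5  28.   46.3]
 [ 51.9  42.1 283.9]]
10 105 x [-46.3  20.9] y [38.6 41.8]
25 356 x [-47.9  52.3] y [-35.7  42.1]
40 548 x [-40.   50.1] y [-37.9  41.9]
55 310 x [13.4 46.1] y [-38.   41.6]
finger z 80 177 x [-69.6 -54.5 -50.9] y [-35.5 -24.9  34.1]
finger z 110 150 x [-68.7 -54.3 -50.7] y [-37.2  22.4  34.6]
finger z 125 148 x [-69.3 -54.7 -50.9] y [-35.8  22.5  34.8]
6.15 [ 0.5322 -0.0578  0.0571] [-3.142  0.     0.916] tray mm -62.2 -0.7 0.0467190095990465 [0.5 0.2 0.5] q [-0.21  0.11  1.58 -0.    1.45  0.44]
to pre (tool cm) [-5.28 -0.07 -2.79] yaw err 0.001
```

Caught mid-topple. I'll back off a little and look again.

Request:
{"api": "move_arm", "payload": {"deltas": [0,0,0,-0.5,0,0,0,0,0,0,-1,0,0,0,0,0,0,-1,0,0,0,0,0,0,-1,0,0,0,0,0,0,-1,0,0,0]}}

```text
time: 6.65
tool_pos: [0.5262, -0.0656, 0.0573]
ee_rot: [3.141, -0.0, 0.916]
wrist_force: [0.7, 0.1, -0.5]
width: 0.0469
finger_force: 0.0
```

```bash
python3 bx.py; python3 tip.py;python3 - <<'E'
from h import *
im=robot.snapshot('side')['image'][100:260,240:420]; cv2.imwrite('pics/a4.png',cv2.resize(im,None,fx=3.5,fy=3.5)[...,::-1])
E
```

```text
blue n 1457 pct x,y,z 2/50/98
 [[-56.9 -39.4   7.5]
 [ 33.8  27.4  35. ]
 [ 58.6  42.5 282.3]]
10 374 x [-35.9  58.6] y [-36.8  42.4]
25 823 x [-38.   58.3] y [-38.5  41.8]
40 80 x [-32.2  56.7] y [-37.6  41.8]
finger z 80 165 x [-78.9 -64.3 -60.6] y [-35.3 -24.6  34.2]
finger z 110 148 x [-79.4 -64.8 -60.9] y [-36.   23.8  34.4]
finger z 125 151 x [-79.  -64.3 -60.7] y [-35.8 -22.9  34.4]
reported [-72.   -0.7  57.2] 6.7
comp [332.  96.] 32 zmin [217.6 217.8] x [-85. -61.] y [-61. -58.]
comp [373. 106.] 142 zmin [225.5 226. ] x [-85. -60.] y [38. 56.]
comp [343. 115.] 48 zmin [184.2 185.8] x [-83. -59.] y [-28. -25.]
comp [340. 143.] 440 zmin [89.1 92.2] x [-78. -61.] y [-36. -25.]
comp [370. 125.] 27 zmin [190.  190.8] x [-72. -59.] y [44. 46.]
comp [363. 153.] 430 zmin [91.2 95.3] x [-78. -60.] y [24. 36.]
```

View pics/a4.png

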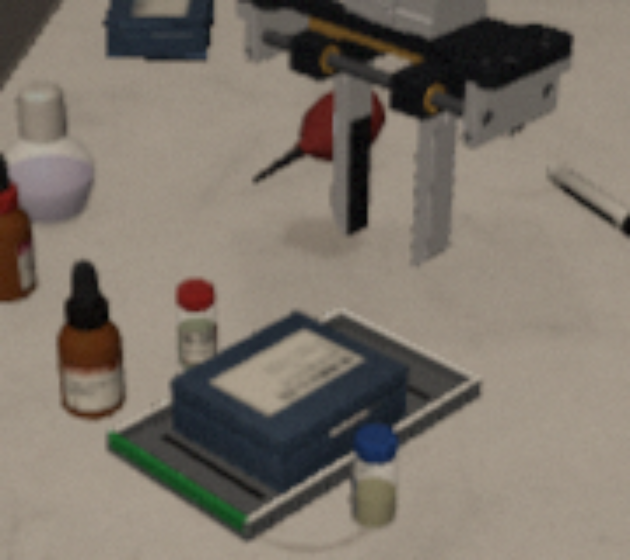

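The box lies flat, lid up, front at about +59 mm (edge near (270,450)), roughly 30 mm short of the green end. Bystanders are untouched. I'll lower the fingers behind it.

Request:
{"api": "move_arm", "payload": {"deltas": [0,0,0,0,0,1.2,0,0,0,0,0,0,2.4,0,0,0,0,0,0,3.6,0,0,0,0,0,0,4.8,0,0,0,0,0,0,5.8,0,0,0,0,0,0,6.6,0,0,0,0,0,0,6.6,0,0,0,0,0,0,6.6,0]}}

```text
time: 7.6
tool_pos: [0.5263, -0.0656, -0.0088]
ee_rot: [3.142, 0.0, 0.916]
wrist_force: [0.5, 0.5, -0.1]
width: 0.0467
finger_force: 0.0
```

```bash
python3 bx.py|head -7; python3 tip.py; python3 st.py
```

```text
blue n 1462 pct x,y,z 2/50/98
 [[-50.2 -39.7   7.4]
 [ 34.2  27.1  35.4]
 [ 58.7  42.3 216.7]]
10 386 x [-38.1  58.7] y [-35.6  42.3]
25 834 x [-37.9  58.3] y [-39.1  41.9]
40 66 x [-32.7  58.4] y [-37.7  40. ]
reported [-71.8  -1.2  -8.4] 7.65
comp [369. 124.] 459 zmin [160.4 161. ] x [-84. -59.] y [28. 52.]
comp [331. 127.] 30 zmin [151.6 152.8] x [-85. -63.] y [-61. -58.]
comp [341. 147.] 45 zmin [117.9 118.5] x [-81. -58.] y [-29. -27.]
comp [339. 173.] 405 zmin [23.6 26.9] x [-78. -60.] y [-37. -25.]
comp [361. 183.] 369 zmin [30.  32.2] x [-78. -60.] y [23. 35.]
7.7 [ 0.5269 -0.0657 -0.0081] [ 3.14  -0.     0.916] tray mm -71.8 -1.3 0.046882244025606506 [-0.8  0.1  0.4] q [-0.23  0.15  1.67 -0.    1.31  0.42]
to pre (tool cm) [-4.32 -0.12 -9.31] yaw err 0.0
```

Request:
{"api": "move_arm", "payload": {"deltas": [0,0,0,0.6,-0.1,0,0,0,0,0,1.2,-0.1,0,0,0,0,0,1.6,-0.1,0,0,0,0,0,1.9,-0.1,0,0,0,0,0,2.2,-0.1,0,0,0,0,0,2.5,-0.1,0,0,0,0,0,2.8,-0.1,0,0,0,0,0,3.1,-0.1,0,0]}}

```text
time: 8.5
tool_pos: [0.5444, -0.0405, -0.0088]
ee_rot: [3.141, 0.0, 0.916]
wrist_force: [-1.4, -2.1, 0.6]
width: 0.047
finger_force: 1.1
```

Request:
{"api": "move_arm", "payload": {"deltas": [0,0,0,0.3,0,0,0,0,0,0,0.6,0,0,0,0,0,0,0.9,0,0,0,0,0,0,1.2,0,0,0,0,0,0,1.4,0,0,0,0,0,0,1.6,0,0,0,0,0,0,1.6,0,0,0]}}

```text
time: 9.2
tool_pos: [0.5544, -0.0273, -0.0088]
ee_rot: [3.141, -0.001, 0.916]
wrist_force: [-2.0, -0.6, 0.5]
width: 0.047
finger_force: 0.5
```

```bash
python3 bx.py|head -7; python3 st.py
python3 - <<'E'
from bx import *
s,Q,m=side()
hsv=cv2.cvtColor(s['image'],cv2.COLOR_RGB2HSV);g=(hsv[...,0]>45)&(hsv[...,0]<85)&(hsv[...,1]>100)&(abs(Q[...,1])<60)&(Q[...,0]>60)&(Q[...,0]<110)
print('green x',np.percentile(Q[g][:,0],[3,50,97]).round(1))
E
```

```text
blue n 1492 pct x,y,z 2/50/98
 [[-13.7 -40.4   8.1]
 [ 58.1  28.1  35.8]
 [ 86.6  41.2 216.1]]
10 386 x [-5.1 86.6] y [-37.8  41.2]
25 885 x [-10.   86.3] y [-40.1  40.7]
40 75 x [-19.2  85. ] y [-37.6  39.1]
9.25 [ 0.5543 -0.0273 -0.0089] [ 3.141e+00 -1.000e-03  9.160e-01] tray mm -24.5 0.3 0.04695508157755206 [-0.5 -0.   1.1] q [-0.15  0.21  1.61  0.    1.32  0.5 ]
to pre (tool cm) [-9.04  0.03 -9.4 ] yaw err 0.0
green x [89.9 93.2 94.6]
```

Request:
{"api": "move_arm", "payload": {"deltas": [0,0,0,0.1,0,0,0,0,0,0,0.2,0,0,0,0,0,0,0.3,0,0,0,0,0,0,0.3,0,0,0]}}

```text
time: 9.7
tool_pos: [0.5559, -0.0251, -0.0089]
ee_rot: [-3.141, -0.0, 0.916]
wrist_force: [-0.3, -0.8, -0.2]
width: 0.0469
finger_force: 0.7
```

```bash
python3 bx.py|head -7; python3 st.py
```

```text
blue n 1457 pct x,y,z 2/50/98
 [[-11.8 -40.2   8.2]
 [ 58.2  28.9  36.4]
 [ 89.2  41.2 216.3]]
10 357 x [-2.2 89.1] y [-37.   41.1]
25 887 x [-7. 89.] y [-39.5  40.9]
40 75 x [-7.6 86.7] y [-38.5  39.2]
9.75 [ 0.5559 -0.0251 -0.0089] [-3.141 -0.     0.916] tray mm -21.9 0.3 0.04680757354067426 [-1.1 -0.5  0.7] q [-0.15  0.21  1.61  0.    1.32  0.51]
to pre (tool cm) [-9.31  0.04 -9.39] yaw err 0.0
```

One more small nudge to feel the wall.

Request:
{"api": "move_arm", "payload": {"deltas": [0,0,0,0.1,0,0,0,0,0,0,0.2,0,0,0,0,0,0,0.2,0,0,0]}}

```text
time: 10.05
tool_pos: [0.5566, -0.0241, -0.0089]
ee_rot: [-3.141, 0.002, 0.916]
wrist_force: [-3.1, -2.2, 1.3]
width: 0.0469
finger_force: 1.9
```

The force is rising and the motion has stalled, so the box is against the wall. I'll back off and raise the arm.

Request:
{"api": "move_arm", "payload": {"deltas": [0,0,0,-1,0,0,0,0,0,0,-2,0,0,0,0,0,0,-3,0,0,0,0,0,0,-3,0,-2,0,0,0,0,-3,0,-5,0,0,0,0,-3,0,-9,0,0,0,0,-3,0,-12,0,0,0,0,-3,0,-12,0]}}

```text
time: 10.85
tool_pos: [0.5421, -0.0486, 0.1172]
ee_rot: [3.131, -0.006, 0.915]
wrist_force: [0.5, -0.1, -0.4]
width: 0.0468
finger_force: 0.0
```

```bash
python3 bx.py|head -7; python3 st.py
python3 - <<'E'
from h import *
im=robot.snapshot('side')['image'][100:260,240:420]; cv2.imwrite('pics/a5.png',cv2.resize(im,None,fx=3.5,fy=3.5)[...,::-1])
E
```

```text
blue n 1460 pct x,y,z 2/50/98
 [[-48.5 -40.1   8.3]
 [ 57.7  28.8  37.1]
 [ 90.4  41.3 343.2]]
10 333 x [-1.6 90.5] y [-36.   41.4]
25 897 x [-6.1 90.2] y [-39.5  40.8]
40 64 x [-3.  88.8] y [-37.   40.3]
10.9 [ 0.5405 -0.0483  0.1141] [ 3.136e+00 -3.000e-03  9.150e-01] tray mm -49.6 -1.5 0.04664116911771806 [-0.2 -0.3 -0.6] q [-0.19  0.09  1.49  0.    1.56  0.46]
to pre (tool cm) [-6.55 -0.16  2.89] yaw err 0.001
```

View pics/a5.png

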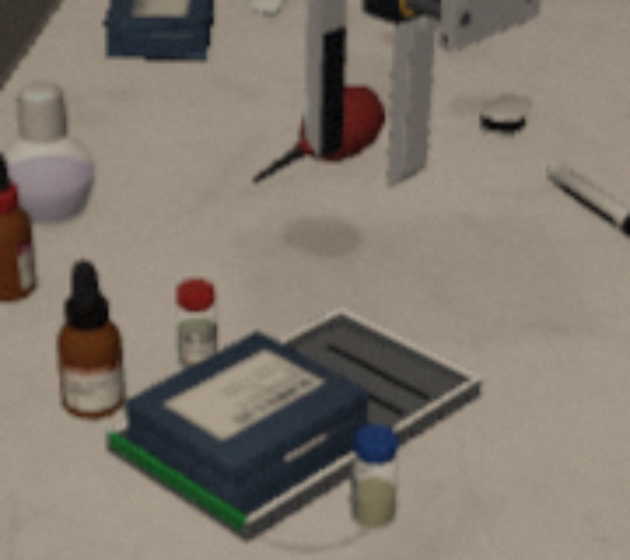

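The box lies flat against the green rim, which runs from (110,440) to (245,525). The vials and dropper are where they were, and the gripper is clear, so I'm handing in.

```bash
python3 -c "
from bench import robot
print(robot.close_job())"
```

```text
the job is handed in; nothing more can be done
None
```

The slide box was tipped flat, lid up, and pushed home against the green-rimmed end; in the last picture the vials and dropper stood where they were, and the job is handed in (no verdict came back).

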